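# Shut and lock the access panel of a drive housing

## Robot

A 7-joint arm with a two-finger parallel gripper is mounted at the origin on a cart in front of the work surface, level with it; the furniture and walls round the work are solid. World frame = base frame: x ahead of the robot, y to its left, z up, the work surface at z = 0. Lengths are in m, angles in rad, forces in N, time in s.
With the tool pointing down it reaches from about 0.425 to 0.825 m from the base axis. Payload 3.6 kg.
Tool frame: the origin (TCP) lies where the fingers leave the gripper's body, on its centre line; the fingertips stand 73 mm ahead of it and the grasp point (between the pads) lies 54 mm ahead of it; z points along the fingers, y is the line along which they close (so a half turn about z gives the same grasp; the last joint's range is limited). The gripper opens to 85 mm and grips with 20 to 120 N. Pads are 22 mm wide; open, the fingers measure 114 mm over their backs; the gripper's body (76 mm by 85 mm) begins 54 mm behind the grasp point. The pads swing forward as they close: fully open they stand 13 mm farther back than shut.
Start: joints at [1.109, 0.615, -0.013, 1.423, 0.008, 1.103, -0.04], TCP at [0.274, -0.589, 0.304] pointing down, gripper open.
Joint ranges: [-3.12, 3.12], [-0.3, 2.06], [-1.34, 1.32], [0.26, 2.42], [-1.36, 4.5], [0.01, 1.98], [-2.84, 2.84]. Speed limits (rad/s): [2.79, 2.79, 3.14, 3.14, 3.14, 3.14, 3.14].

## Interface

Orientations are given as a unit quaternion [x, y, z, w].
In Python, from station import arm, snapshot, camera_info, ticket gives the robot as it stands. Calls block until the motion is done:
- arm.movep(position, orientation): joint-space move of the TCP to a pose.
- arm.line_to(position, velocity=0.15, ori=None): straight line of the TCP; ori=None keeps the orientation; velocity is the mean speed in m/s.
- arm.move_j(angles): joint-space move.
- arm.move_gripper(opening, effort=None): opening from 0.0 (shut) to 1.0 (fully open); effort is the grip in N (None keeps the last); returns when the fingers have stopped.
- arm.pause(seconds).
- arm.ik(position, orientation): joint angles nearest the present ones, or None.
- snapshot(name): name is "scene" or "side" or "wrist"; returns the picture (420x560x3 uint8, blue, green, red); there is no depth.
- camera_info(name): a dict with "fx", "fy", "cx", "cy" (pixels), "R" (3x3) and "t" (3): a world point X has camera coordinates R X + t; the wrist camera has in their place "T_tool_cam" (4x4, takes a point from camera to tool coordinates, whose origin is the TCP and whose axes are the flange's). Camera axes: x right, y down, z forward; pixel columns grow to the right and rows downward; lengths in m; the calibration is good to about 2 mm. The wrist camera is an equidistant fisheye: a pixel r from the principal point sees the ray r / f radians off the axis. A picture is of the moment at which its call begins: read the wrist's pose just before it. camera_info takes no time and is no camera call.
A pose or a line that the arm cannot do raises arm.MotionError and nothing moves.
- ticket.finish_job(): hands the job in; it is judged then, once.
Readings, each from a call of its own:
- arm.read_time(): time.
- arm.read_joint_positions(): joint angles.
- arm.read_dq(): joint speeds.
- arm.read_effort(): joint torques, N m.
- arm.read_tool_pos(): TCP position.
- arm.read_eef_rot(): TCP orientation.
- arm.read_ft_force(): force on the tool from outside, world axes, zero at the start.
- arm.read_wrist_torque(): the same for the moment, N m.
- arm.read_opening(): opening from 0.0 (shut) to 1.0 (fully open).
- arm.read_finger_force(): force on a finger pad.
Only numpy, scipy, OpenCV 4.12 (cv2) and the standard library are available. Lean on these libraries where they do the work, as an engineer would, in place of code of your own. Each camera call takes 0.05 s, during which the arm holds its last target. There are 200 camera calls.

## Task

Lock the access panel of the blue drive housing: push the standing panel down with the fingers until it lies fully shut, then set a fingertip in the slot of its red quarter-turn fastener and turn it a quarter turn clockwise, as seen from above, right to its stop. Only push with the fingers: do not open the panel any further, and leave the spool, tins and other loose things round the housing where they are.

Things in the scene. Friction and masses are not known exactly. Their poses are not given: they have to be found in the camera images.
- housing: Blue sheet-metal drive housing, 150 (x) x 190 (y) x 70 mm high, bolted to the bench by four small feet; open on top, with an aluminium access panel hinged along its +x side. Origin: centre of its underside; z up. Its -x side is the front, where the panel's free edge comes down; it looks roughly to the robot's right. Place and yaw vary.
- panel (a joint): Opening angle of the panel (rad): 0 = shut (on the housing's rim, a hard stop), grows as the free edge rises, at most 1.5; starts at 0.5 to 0.95. A stiff hinge: the panel stays where it is left; pushing it down near the free edge takes about 2 to 6 N.
- panel_hinge (a point): Middle of the panel's hinge line, in the plane of its upper face (74 mm above the bench). The hinge line runs along y of the housing and of this point. Turns with the panel: x points from the free edge to the hinge, z is the normal of the upper face. The panel is 4 mm thick, 184 mm wide along y.
- panel_edge (a point): Middle of the panel's free edge, on its upper face, 145 mm from panel_hinge; same axes. When shut: 74 mm above the bench, at the housing's front. A dark steel collar ring (outer diameter 109, inner 98, 19 mm above the face) stands on the face, centred 82 mm from the hinge line, so the plate is bare near its two front corners.
- fastener (a joint): Turn of the fastener (rad): 0 = released (slot along the housing's y), grows clockwise from above, 1.571 = locked, a hard stop (slot along the housing's x, pawl under the front lip). Starts at 0 to 0.25, where the pawl clears the lip as the panel shuts. It stays where it is left; turning takes about 0.12 N m: some 5 N pushed sideways 25 mm off the axis.
- slot (a point): Centre of the fastener's round red head, on its axis, level with its top: 18 mm above the panel's face, 92 mm above the bench when shut. The head, 95 mm across, turns inside the collar, level with it. A straight slot crosses it through the centre along this point's y: 38 mm wide, 14 mm deep, 95 mm long (its ends closed by the collar); dark floor, red walls.
- slot_mark (a point): White mark on the slot's floor at the end over the pawl, given at the level of the head's top, 40 mm from point slot along the slot. At 0 it points to the housing's -y side (white index mark on the panel), locked to the front, -x (green index mark).
- spool_1: Loose bystander: wooden spool of pale thread, 42 mm across, 55 mm high, standing beside the housing's hinge side. Origin under its centre.
- tin_red: Loose bystander: flat red tin, 63 mm across, 19 mm high, lying near the housing's front. Origin under its centre.
- jar_blue: Loose bystander: blue lidded jar, 79 mm across, 70 mm high. Origin under its centre.
- tin_yellow: Loose bystander: open yellow tin of scraps, 97 mm across, 47 mm high. Origin under its centre.
- tin_black: Loose bystander: flat black tin, 89 mm across, 27 mm high. Origin under its centre.
- pincers: Loose bystander: steel pincers, 164 mm long, 18 mm high, lying flat. Origin under the centre.
- tack_box: Loose bystander: rusty square tin box, 69 mm wide, 60 mm high. Origin under its centre.

How it is judged:
On the way, in this order (a step that is already met when the one before it is completed fails the run):
1. the panel is fully shut while the fastener is still released (value of joint panel below 0.03 rad and value of joint fastener below 0.7 rad), for 0.2 s.
2. the fastener is turned to its locked position with the panel shut (value of joint panel below 0.03 rad and value of joint fastener above 1.45 rad), for 0.2 s.
At the end, for the whole second after the job is handed in: The panel is shut (within 0.03 rad) and the fastener is turned to its locked stop (at least 1.45 of 1.571 rad), and both stay so (all of step 2); the robot touches nothing.
It fails at once if the panel is lifted further open (value of joint panel above 1.1 rad).
It fails at once if a loose bystander is moved by more than 25 mm or lifted (distance of any of spool_1, tin_red, jar_blue, tin_yellow, tin_black, pincers, tack_box from where it was at the start of the episode above 0.025 m).
It also fails if it takes over 42 s, if anything falls off the work surface, if the arm or the gripper's body presses on something with over 40 N, if the wrist force passes 120 N, or if a joint passes its speed limit or range.

## Working session

There is one attempt and no reset: what is moved stays moved. The work goes in short steps, each a Python script; the robot and the scene stay as the last script left them, time stands still between calls to the robot, and variables do not carry over. Pictures are saved under pics/ and viewed, at most 10 in all, crops included, and the job is handed in when it is done.

```bash
mkdir -p pics; ls
python3 - <<'E'
from station import arm,snapshot,camera_info
import cv2
for n in ("scene","side"):
    cv2.imwrite(f"pics/{n}0.png",snapshot(n)); c=camera_info(n); print(n,{k:(v.tolist() if hasattr(v,'tolist') else v) for k,v in c.items()})
c=camera_info("wrist");print(c)
print(arm.read_time(),arm.read_eef_rot(),arm.read_tool_pos())
E
```

```text
pics
scene {'fx': 516.4336773478683, 'fy': 516.4336773478683, 'cx': 279.3623009174505, 'cy': 211.52247244301614, 'R': [[-0.5732650635372082, -0.819261267639549, 0.013346994917207273], [-0.45616151622564566, 0.30557555065593767, -0.8357872061452246], [0.6806495706620261, -0.4852159912729172, -0.5488912494935946]], 't': [0.2155085114977253, 0.3061045285876552, 1.0995014726264278]}
side {'fx': 445.94110609301055, 'fy': 445.94110609301055, 'cx': 276.2023397925158, 'cy': 214.0552483393546, 'R': [[0.9273049766902882, -0.373906595004988, -0.017301399284438412], [-0.17717410869730224, -0.39774437527982714, -0.9002270531041471], [0.3297192979076904, 0.8378503864921446, -0.43507690635360524]], 't': [-0.44055572135978943, 0.1224984399746315, 1.1090818759704864]}
{'fx': 325.19226210127806, 'fy': 325.19226210127806, 'cx': 282.36692920946433, 'cy': 209.52565677109385, 'T_tool_cam': array([[ 7.15639596e-04, -9.50089817e-01, -3.11975684e-01,
         8.00922661e-02],
       [ 9.99999479e-01,  9.07037927e-04, -4.68396359e-04,
        -5.77741385e-04],
       [ 7.27992388e-04, -3.11975186e-01,  9.50089971e-01,
        -7.04697113e-02],
       [ 0.00000000e+00,  0.00000000e+00,  0.00000000e+00,
         1.00000000e+00]])}
0.1 [ 9.76349900e-01  2.16193195e-01 -2.62496288e-04 -1.14259682e-03] [ 0.27415094 -0.58877438  0.30285201]
```

View pics/scene0.png

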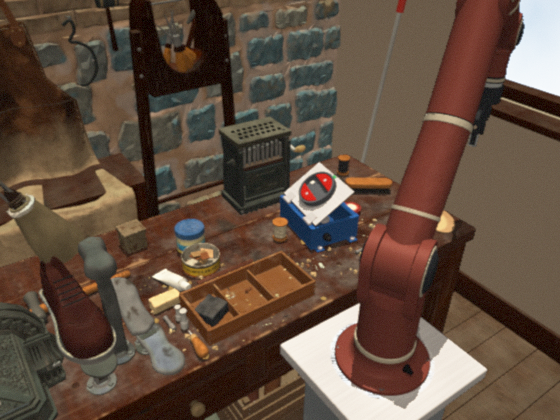

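View pics/side0.png

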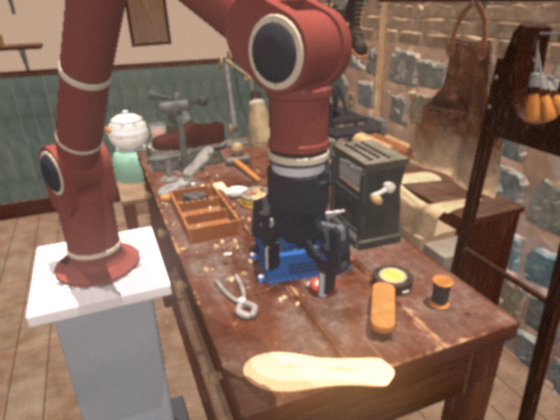

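The scene view shows the blue housing at about (320,222), with the standing white panel and red head at (318,188); the spool is at (280,228). In the side view the gripper hides the panel. I'll enlarge the scene crop and take a wrist view.

Run:
```python
from station import arm,snapshot,camera_info
import cv2, numpy as np
im=cv2.imread("pics/scene0.png")
a=cv2.resize(im[150:260,260:370],None,fx=5,fy=5,interpolation=cv2.INTER_CUBIC)
cv2.imwrite("pics/c1.png",a)
cv2.imwrite("pics/w0.png",snapshot("wrist"))
c=camera_info("scene");R,t=c["R"],c["t"]
def ray(u,v,z):
    d=R.T@np.array([(u-c["cx"])/c["fx"],(v-c["cy"])/c["fy"],1]);o=-R.T@t
    return o+d*(z-o[2])/d[2]
for p in [(320,250),(280,242),(281,210)]: print(p,ray(*p,0))
```

```text
(320, 250) [ 0.35925447 -0.12316262  0.        ]
(280, 242) [ 0.44976125 -0.05381902  0.        ]
(281, 210) [ 0.58099058 -0.1495542   0.        ]
```

View pics/c1.png

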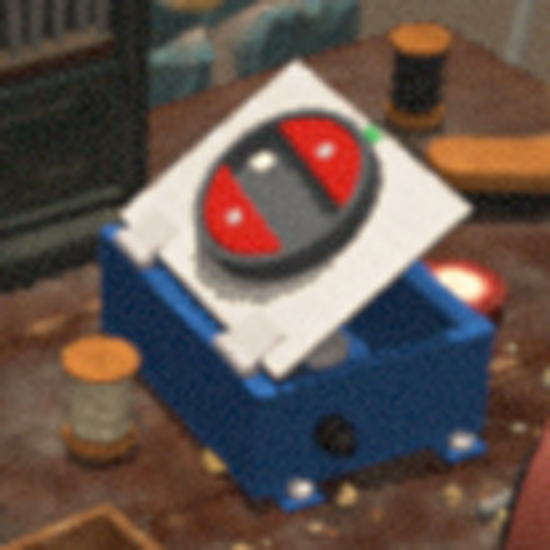

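View pics/w0.png

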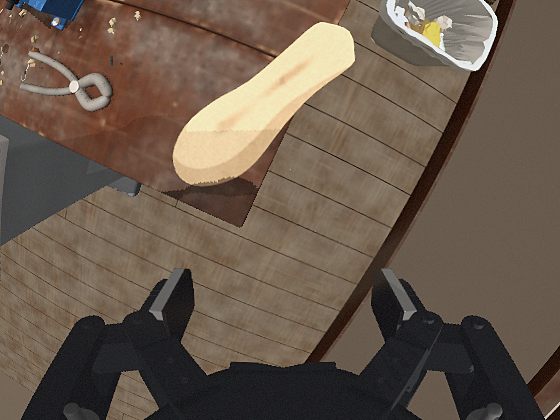

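The enlarged scene view shows the rim corners at crop (105,230), (260,390) and (490,325), and the panel's free corners at (295,62) and (470,210). The white mark is at (262,160), towards world +x, and the spool is beside the hinge. The wrist view shows only the pincers and the bench edge. Next I'll compute the pose.

```bash
cat > h.py <<'E'
from station import arm,snapshot,camera_info,ticket
import cv2, numpy as np
from scipy.spatial.transform import Rotation as Ro
def cray(n,u,v):
    c=camera_info(n);R,t=np.array(c["R"]),np.array(c["t"])
    return -R.T@t, R.T@np.array([(u-c["cx"])/c["fx"],(v-c["cy"])/c["fy"],1])
def wray(u,v,p,q):
    c=camera_info("wrist");a=np.array([(u-c["cx"]),(v-c["cy"])])/c["fx"];r=np.hypot(*a)+1e-9
    d=np.append(a/r*np.sin(r),np.cos(r));T=c["T_tool_cam"];M=Ro.from_quat(q).as_matrix()
    return p+M@T[:3,3], M@T[:3,:3]@d
def hit(od,n,p):
    o,d=od;return o+d*np.dot(n,np.asarray(p)-o)/np.dot(n,d)
E
python3 - <<'E'
from h import *
f=lambda x,y:cray("scene",260+(x+.5)/5-.5,150+(y+.5)/5-.5)
Z=[0,0,1]
hf,hn,fn=[hit(f(*p),Z,[0,0,.07]) for p in [(105,230),(260,390),(490,325)]]
print(hf,hn,fn,"len",np.linalg.norm(hf-hn),np.linalg.norm(hn-fn))
ey=(hn-hf)/np.linalg.norm(hn-hf); ex2=(hn-fn)/np.linalg.norm(hn-fn)
print("yaw x from hinge",np.degrees(np.arctan2(-ey[0],ey[1])),"from side",np.degrees(np.arctan2(ex2[1],ex2[0])))
c=(hf+fn)/2; print("centre",c)
for nm,e,h in [("scene free far",(295,62),-.092),("free near",(470,210),.092),("hinge near",(280,378),.092),("hinge far",(120,215),-.092)]:
    P=hit(f(*e),ey,c+ey*h); ex=np.cross(ey,Z); q=P-c; print(nm,P,"housing xyz",q@ex,q@ey,P[2])
E
```

```text
[ 0.55724034 -0.13012571  0.07      ] [ 0.37879028 -0.10524477  0.07      ] [ 0.35718422 -0.2492771   0.07      ] len 0.18017625588856317 0.1456438625393797
yaw x from hinge 82.0625327600827 from side 81.46876360029873
centre [ 0.45721228 -0.1897014   0.07      ]
scene free far [ 0.54126993 -0.25304802  0.15129067] housing xyz -0.05113200985368382 -0.0920000000000001 0.15129067244274663
free near [ 0.35920223 -0.22642363  0.15070244] housing xyz -0.049904828212473135 0.0919999999999999 0.15070243531116945
hinge near [ 0.37472036 -0.11512516  0.07627133] housing xyz 0.06247026469394105 0.0919999999999999 0.07627133323182078
hinge far [ 0.55696343 -0.14049177  0.07685834] housing xyz 0.06251303212212654 -0.09199999999999989 0.07685834253847901
```

```bash
cat >> h.py <<'E'
C=np.array([.457,-.190]);YAW=np.radians(81.8)
EX=np.array([np.cos(YAW),np.sin(YAW)]);EY=np.array([-EX[1],EX[0]])
def W(x,y,z): return np.append(C+EX*x+EY*y,z)
def Q(ty): # tool down, tool y at world angle ty
    y=np.array([np.cos(ty),np.sin(ty),0]);z=np.array([0,0,-1.]);return Ro.from_matrix(np.c_[np.cross(y,z),y,z]).as_quat()
E
python3 - <<'E'
from h import *
for n,u,v in [("scene",243,211),("scene",290,193),("side",345,245),("side",330,215),("side",402,240)]: print(n,u,v,hit(cray(n,u,v),[0,0,1],[0,0,0]))
S=W(-.0095,0,.17);
for d in (172,-8):
  for k in (0,-45,-90,-110):
    print(d,k,np.round(arm.ik(S,Q(np.radians(d+k))),2) if arm.ik(S,Q(np.radians(d+k))) is not None else None)
  print("corner",[arm.ik(W(-.0595,s,.15),Q(np.radians(d))) is not None for s in(-.078,.078)])
f=lambda x,y:cray("scene",260+(x+.5)/5-.5,150+(y+.5)/5-.5)
# slot mark & slot centre on tilted panel (floor 4 mm above face)
a=.56;H=W(.0725,0,.074);u=np.append(-EX*np.cos(a),np.sin(a));n=np.append(EX*np.sin(a),np.cos(a))
P=hit(f(262,160),n,H+.004*n); q=P-H-u*.082; m=(q@u,q@np.append(EY,0)); print("mark: toward front, y",m,"turn",np.arctan2(m[0],-m[1]))
P=hit(f(290,186),n,H+.018*n);q=P-H; print("head centre along,y",q@u,q@np.append(EY,0))
E
```

```text
scene 243 211 [ 0.64036962 -0.05095593  0.        ]
scene 290 193 [ 0.64632638 -0.23072428  0.        ]
side 345 245 [ 0.60325862 -0.16483842  0.        ]
side 330 215 [0.65259138 0.01018883 0.        ]
side 402 240 [ 0.75512735 -0.2022492   0.        ]
172 0 [ 0.05  0.62  0.48  2.02 -0.48  0.62 -2.43]
172 -45 [ 1.05  0.86 -1.15  1.99  0.98  0.99  1.62]
172 -90 [ 0.76  0.64 -0.59  1.99  0.56  0.67  1.24]
172 -110 [ 0.71  0.62 -0.51  2.    0.5   0.65  0.96]
corner [True, True]
-8 0 [ 0.54  0.58 -0.25  2.    0.25  0.59 -0.02]
-8 -45 [ 0.42  0.57 -0.08  2.    0.08  0.57 -0.64]
-8 -90 [ 0.31  0.57  0.09  2.01 -0.09  0.56 -1.25]
-8 -110 [ 0.26  0.58  0.17  2.01 -0.17  0.57 -1.52]
corner [True, True]
mark: toward front, y (np.float64(0.006513457752457689), np.float64(-0.04122803747061497)) turn 0.1566910378792744
head centre along,y 0.08578070874170525 0.005759111823886826
```

The estimates agree: the panel is at about 0.56 rad, the fastener at about 0.16 rad and the yaw at about 82°. Next I'll push the panel down at the bare far front corner with the fingers closed.

Run:
```python
from h import *
q=Q(YAW-np.pi/2-.16)
arm.move_gripper(0.0)
arm.movep(W(-.045,-.072,.30),q)
f0=np.array(arm.read_ft_force())
r=.130
def tcp(a,dz=0): return W(.0725-r*np.cos(a),-.072,.074+.073+r*np.sin(a)+dz)
arm.line_to(tcp(.7),.2); print(arm.read_time(),f0)
for a in (.6,.5,.4,.3,.2,.12,.06,.02):
    arm.line_to(tcp(a),.06); print(a,np.round(arm.read_ft_force()-f0,1))
    
for k in range(1,8):
    arm.line_to(tcp(0,.001-.0015*k),.03); F=np.array(arm.read_ft_force())-f0; print(k,np.round(F,1))
    if F[2]>14: break
print(arm.read_time(),arm.read_tool_pos())
```

```text
2.9917 [0.53365438 0.62909723 0.32568053]
0.6 [ 0.2 -0.5  0.4]
0.5 [-0.4  0.1 -0.2]
0.4 [-0.8 -0.4 -1.1]
0.3 [-0.3 -0.6 -0.1]
0.2 [-0.4 -0.1 -0.1]
0.12 [ 0.1 -0.5 -0.2]
0.06 [-1.2 -0.9  0.3]
0.02 [-0.3 -1.  -0.3]
1 [-0.1 -0.3  1.2]
2 [-2.5 -0.2 10.6]
3 [-3.9  0.2 17.6]
6.4333 [ 0.52041811 -0.25722508  0.14657294]
```

Run:
```python
from h import *
arm.line_to(arm.read_tool_pos()+np.array([0,0,.12]),.25)
a=snapshot("scene")[150:260,260:370];cv2.imwrite("pics/c2.png",np.hstack([cv2.resize(a,(400,400),interpolation=cv2.INTER_CUBIC)]))
print(arm.read_time())
```

```text
7.125
```

View pics/c2.png

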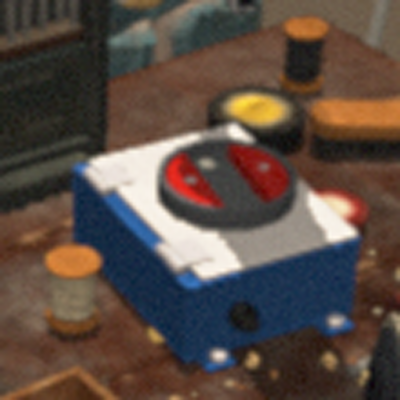

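The panel lies shut, with the head at crop (228,185) and the slot still released. Next I'll move above the slot, open the fingers halfway and look from close by.

Run:
```python
from h import *
q=Q(YAW-np.pi/2-.16)
arm.movep(W(-.0095,0,.24),q)
arm.move_gripper(0.55)
p=np.array(arm.read_tool_pos());qq=np.array(arm.read_eef_rot())
im=snapshot("wrist");cv2.imwrite("pics/w1.png",im)
b,g,r=[im[...,i].astype(int) for i in range(3)]
m=((r>100)&(r>2.2*g)&(r>2.2*b)).astype(np.uint8)
cs=sorted(cv2.findContours(m,0,1)[0],key=cv2.contourArea)[-3:]
ey3=np.append(EY,0);ex3=np.append(EX,0)
for c in cs:
    pts=np.array([hit(wray(*x[0],p,qq),[0,0,1],[0,0,.092])[:2] for x in c])
    d=(pts-C);mm=cv2.moments(c);print(cv2.contourArea(c),mm["m10"]/mm["m00"],mm["m01"]/mm["m00"],"x",(d@EX).min(),(d@EX).max(),"y",(d@EY).min(),(d@EY).max())
print(arm.read_time(),arm.read_opening())
```

```text
116.0 312.84626436781605 308.9367816091954 x -0.09560171840415527 -0.07910448353602965 y -0.027850253075540694 -0.001094399827059728
2647.5 286.9514636449481 258.7715454831602 x -0.0568961745273549 -0.022794886567895037 y -0.042343785516993034 0.04268312141482521
3441.0 284.80901869611546 178.6534922018793 x 0.003568252968345875 0.03763895531719473 y -0.04677240678245875 0.03724744210205126
8.1333 0.5492059051487945
```

View pics/w1.png

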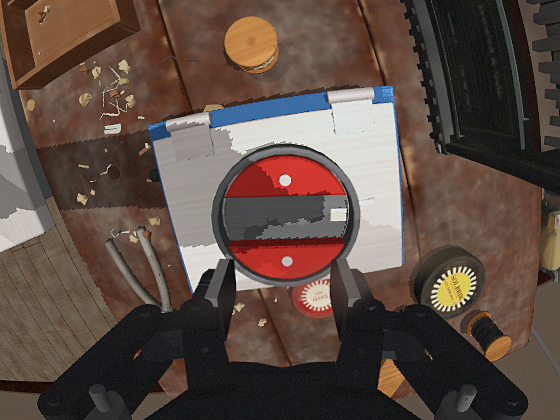

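The head centre comes out at housing (-0.0096, -0.000), as expected. The slot runs horizontally at (285,215), in line with the fingers, with the white mark at (338,214). I'll insert both fingertips and turn.

Run:
```python
from h import *
t0=YAW-np.pi/2-.16
S=lambda z:W(-.0096,0,z)
f0=np.array(arm.read_ft_force());m0=np.array(arm.read_wrist_torque())
F=lambda:np.array(arm.read_ft_force())-f0
arm.line_to(S(.165),.12)
for z in (.158,.153,.149):
    arm.line_to(S(z),.06);print(z,np.round(F(),1))
    if F()[2]>6: arm.line_to(S(z+.003),.05);break
z=arm.read_tool_pos()[2]
for k in np.r_[.2:1.41:.2,1.46:1.85:.05]:
    arm.movep(S(z),Q(t0-k)); m=np.array(arm.read_wrist_torque())-m0
    print(round(k,2),np.round(F(),1),np.round(m,2))
    if abs(m[2])>1.2 or np.linalg.norm(F())>30: break
print(arm.read_time(),arm.read_tool_pos())
```

```text
0.158 [ 0.1 -0.2  0.4]
0.153 [-0.3 -0.1 -1.1]
0.149 [-0.1  0.5  0.9]
0.2 [-0.2 -0.5  0.4] [-0.06 -0.04 -0.02]
0.4 [0.  0.3 0.1] [-0.02  0.03 -0.01]
0.6 [ 0.4 -1.2 -0.1] [-0.04 -0.04 -0.02]
0.8 [ 0.3  0.2 -0. ] [-0.08 -0.02 -0.01]
1.0 [1.8 2.5 0.4] [ 0.19 -0.21  0.03]
1.2 [ 3.1  1.9 -0.6] [ 0.42 -0.58  0.01]
1.4 [ 4.5  2.5 -0.7] [ 0.7  -0.96  0.04]
1.46 [ 5.8  3.3 -1.8] [ 0.59 -1.23  0.09]
1.51 [ 6.9  2.8 -1.3] [ 0.6  -1.23  0.05]
1.56 [ 6.1  2.4 -1.9] [ 0.58 -1.25  0.11]
1.61 [ 5.4  2.1 -2.6] [ 0.62 -1.29  0.09]
1.66 [ 6.4  2.6 -1.9] [ 0.58 -1.4   0.02]
1.71 [ 7.5  2.  -2.3] [ 0.57 -1.45  0.05]
1.76 [ 5.9  1.8 -3.3] [ 0.43 -1.41  1.21]
13.2333 [ 0.45790276 -0.19896398  0.14898889]
```

The stop shows as a jump in torque. I'll unload, lift and check.

Run:
```python
from h import *
t0=YAW-np.pi/2-.16
S=lambda z:W(-.0096,0,z)
arm.movep(S(.149),Q(t0-1.6)); arm.line_to(S(.25),.15)
p=np.array(arm.read_tool_pos());qq=np.array(arm.read_eef_rot())
im=snapshot("wrist");cv2.imwrite("pics/w2.png",im)
b,g,r=[im[...,i].astype(int) for i in range(3)]
m=((r>100)&(r>2.2*g)&(r>2.2*b)).astype(np.uint8)
for c in sorted(cv2.findContours(m,0,1)[0],key=cv2.contourArea)[-2:]:
    mm=cv2.moments(c);P=hit(wray(mm["m10"]/mm["m00"],mm["m01"]/mm["m00"],p,qq),[0,0,1],[0,0,.092])[:2]-C
    print("segment centre housing",P@EX,P@EY)
print(arm.read_time(),arm.read_ft_force())
```

```text
segment centre housing -0.0121722581857745 0.026834378428479872
segment centre housing -0.011000032266286458 -0.03356632850038319
14.3583 [ 0.65667485  0.64251956 -0.06777824]
```

View pics/w2.png

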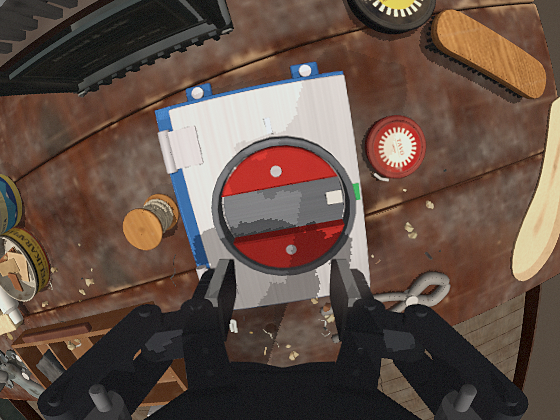

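Run:
```python
from h import *
p=np.array(arm.read_tool_pos());qq=np.array(arm.read_eef_rot())
w=lambda u,v,z:(lambda P:np.array([P@EX,P@EY]))(hit(wray(u,v,p,qq),[0,0,1],[0,0,z])[:2]-C)
d=w(276,171,.092)-w(291,250,.092); print("bolt line vs housing y, deg",np.degrees(np.arctan(d[0]/d[1])))
g=w(157+200,191,.074);k=w(334,198,.078); print("green",g,"mark",k)
a,b=w(155,110,.07),w(343,74,.074); e=b-a; print("far side edge vs x deg",np.degrees(np.arctan(e[1]/e[0])))
ok=abs(np.arctan(d[0]/d[1]))<.07
if ok: ticket.finish_job()
print(ok,arm.read_time())
```

```text
bolt line vs housing y, deg 0.549861339000142
green [-0.06974593 -0.00171021] mark [-0.05016226 -0.00065121]
far side edge vs x deg -1.3482336705566702
the job is handed in; nothing more can be done
the job is handed in; nothing more can be done
```

The panel is shut and the fastener is turned to its locked stop: the slot measured within about 1° of the housing's x and the mark points at the green index. The fingers are clear, and I handed the job in at about 14 s; I have not seen the judging result.

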